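Register a sight gauge in the bonding jig and squeeze it with the ratchet clamp

ROBOT

A 6-joint arm with a two-finger parallel gripper is mounted at the origin on the work surface. World frame = base frame: x ahead of the robot, y to its left, z up, the work surface at z = 0. Lengths are in m, angles in rad, forces in N, time in s.
With the tool pointing down it reaches from about 0.3 to 0.775 m from the base axis. Payload 14.6 kg.
Tool frame: the origin (TCP) lies at the very end of the fingers, on their centre line; the grasp point (between the pads) lies 19 mm behind it; z points along the fingers, y is the line along which they close (so a half turn about z gives the same grasp; the last joint's range is limited). The gripper opens to 94 mm and grips with 3 to 60 N. Pads are 16 mm wide; open, the fingers measure 119 mm over their backs; the gripper's body (75 mm by 177 mm) begins 78 mm behind the grasp point.
Start: joints at [-0.067, 0.3, 1.521, -0, 1.321, -0.067], TCP at [0.55, -0, 0.205] pointing down, gripper open.
Joint ranges: [-3.03, 3.03], [-0.79, 2.21], [0.23, 2.52], [-1.04, 4.18], [0, 3.07], [-2.55, 2.55]. Speed limits (rad/s): [2.22, 2.22, 2.57, 3.14, 3.14, 3.14].

INTERFACE

Orientations are given as [roll, pitch, yaw] about the fixed x, y, z axes, in that order (R = Rz(yaw) Ry(pitch) Rx(roll)).
In Python, from station import ctrl, camera, camera_info, finder gives the robot as it stands.
- The arm moves only by the tool carry_out, never from a script. Its argument "motion" is a list of rows, each a list of 2 entries, a list of its own where there are three numbers: the shift along the tool's x, y, z as a fraction of full scale, then the turn about the tool's z as a fraction of full scale. A call has 1 to 12 rows; each row is the pose to reach, as a shift and turn from the pose commanded when the call began, along the tool's axes at that moment, turning the shorter way round; what a row does not reach only later rows make up. Full scale, the value 1, is 200 mm for a shift and 360 degrees for a turn. A row lasts 1/10 s, in which the tool goes at most 50 mm and 8.59 degrees, less where a joint would pass 70% of its speed; a pose out of reach is approached as far as the arm can. A call with a number of a shift or a turn outside -1 to 1 is refused whole. A call with a gripper value outside its range is refused whole. "hand" is the closure, from -1 (fully open) to 1 (shut), set as the call begins (left out, the last holds). The fingers move at their own pace and stop on an object; "force" is the grip in N (left out, the last holds). Time passes only in rows, so rows that repeat a pose let the fingers close. It gives the time, the measured TCP pose, the force, the opening and the grip force at its end, in the units of the state.
- ctrl.get_obs(): the state, without advancing time (a new reading comes with each control period).
- camera(name): name is "scene" or "side" or "wrist"; returns (picture, depth): 384x512x3 uint8, blue, green, red; 384x512 float32, m along the optical axis (not along the pixel's ray), 0 where there is no reading.
- camera_info(name): a dict with "camera_matrix" (3x3 intrinsics, pixels), "origin" and "attitude" of the camera in the world. Camera axes: x right, y down, z forward; pixel columns grow to the right and rows downward; lengths in m; the calibration is good to about 2 mm. A picture is of the moment at which its call begins: read the wrist's pose just before it. camera_info takes no time and is no camera call; for the wrist camera it gives the pose at the moment of the call.
- ctrl.hand_in(): hands the job in; it is judged then, once.
Trained networks look in the newest picture that a camera, given by its name, has taken for a name from the list of things; names that differ only in an ending like _2 or _b are one class to them, and where a whole thing is asked for, a point or a joint stands for the part that bears it (a point fixed in the world has none). Each returns a list of dicts, best first, with "conf" (0 to 1); they miss things now and then, are a little off and sometimes report something else, mostly with a low value. They report only what shows in the picture. A call takes as long as a camera call. They do not tell look-alikes from the thing itself.
- finder.boxes_of(camera, query): "location" ([column, row] in pixels, amid what is visible of it).
- finder.cut_out(camera, query): "mask" (384x512 bool, what is visible of it) and "location" ([column, row] in pixels, amid what is visible of it).
- finder.pinpoint(camera, query): "location" ([column, row] in pixels: a listed point, or the origin of a listed thing).
The state is a dict: "time_s": time; "qpos": joint angles; "joint_vel": joint speeds; "tau": joint torques, N m; "ee_pos": TCP position; "eef_rot": TCP orientation; "force": force on the tool from outside, world axes, zero at the start; "moment": the same for the moment, N m; "grip_width": finger opening in m; "grip_force": force on a finger pad.
Only numpy, scipy, OpenCV 4.12 (cv2) and the standard library are available. Lean on these libraries where they do the work, as an engineer would, in place of code of your own. Each camera call takes 0.05 s, during which the arm holds its last target. There are 200 camera calls.

TASK

The end cap of the oil sight gauge has fresh adhesive on it: slide the gauge on the jig's bed until it sits squarely against both the side fence and the end stop, then pump the red trigger of the ratchet clamp, moving the bar with the trigger only, until the orange pad meets the cap, and squeeze on until the pad has sunk about half-way into its cup. Never press the pad right in, or the clear body cracks. The pressure drops as soon as the trigger is let go, so finish while still holding the trigger squeezed, and leave the other things on the bench where they are.

Things in the scene. Friction and masses are not known exactly. Their poses are not given: they have to be found in the camera images.
- jig: Grey steel bonding jig fixed to the bench, pose varies. Origin on the bench under the clamp's bar line; x points away from the clamp's grip (at yaw 0 away from the robot), y along the bar in the direction it pushes. Bed top at z 12 mm, x -129 to 43, y -10 to 170. Pistol-grip clamp screwed on, lying on its side: black housing x -63 to 20, y -140 to -55, top z 52.
- fence_face (a point): Middle of the top edge of the low aluminium side fence's face, jig (22, 96, 26) mm. The fence runs along y 55 to 137, 12 mm thick, 14 mm above the bed; the gauge goes on its -x side.
- stop_face (a point): Top edge of the aluminium end stop's face on the bar line, jig (0, 137, 50) mm. The stop spans x -30 to 42, 38 mm above the bed; the gauge goes on its -y side.
- nest (a point): Where the gauge's origin lies when it is home against both stops: jig (0, 92, 12) mm; axes as the jig's. The registered gauge's axes are parallel to the jig's.
- gauge: Loose oil sight gauge, a block 44 (x) x 90 (y) x 44 (z) mm, about 0.24 kg: clear body with a red float inside, and a 12 mm aluminium cap on its -y end, which faces the clamp. Origin at the centre of its underside. It starts on the jig's bed, off to the -x side of the bar line, up to 0.25 rad askew. It can be pinched across x above the low fence all the way home, or pushed.
- cap_face (a point): Centre of the cap's outer (-y) face, 22 mm above the gauge's underside; the pad presses here.
- push_bar: Toothed steel bar with the steel jaw cup at its front (+y) end (cup 40 wide, 30 mm high). It slides along jig +y. A friction brake holds it against about 6 N, so that the bar stays where it was pumped while the trigger returns, but a harder pressed pad pushes it back when the trigger is let go. Robot must not push or pull it.
- bar (a joint): How far the bar has been pumped forward, m, 0 to 0.06. Starts between 0 and 0.022; with the gauge home the pad meets the cap at 0.042.
- pad: Orange soft pad 32 x 22 mm in the jaw cup; it stands 8 mm out of the cup's rim when unloaded.
- pad_sink (a joint): How far the pad has been pressed into its cup, m: 0 unloaded, 0.004 half-way, 0.008 fully in. It springs at 3.5 N per mm.
- pad_face (a point): Centre of the pad's front face, 34 mm above the bench.
- lever: The red trigger lever, pivoting on a vertical pin at jig (-50, -94) mm; 24 mm high (z 22 to 46), reaching to jig x -148. Ratchet: a squeeze moves the bar forward, on release a spring returns it and the bar stays.
- trigger (a joint): Trigger angle, rad: 0 let go, 0.355 fully squeezed towards the grip. A full squeeze moves the trigger's front 18 mm at the pressing point and pushes the bar about 10 mm (two 5 mm teeth; the first few mm may be idle). At the pressing point the spring alone takes 4 to 5 N, moving the free bar 8 to 10 N, and 12 to 15 N sinks the pad about half-way if squeezed slowly (a snatch overshoots).
- trigger_front (a point): Pressing point: front (+y) face of the trigger, 50 mm from its pin, 34 mm above the bench; moves with the trigger.
- grip_back (a point): Middle of the back (-y) face of the fixed blue grip (28 mm thick, x -156 to -52, z 21 to 47, bare bench under it), facing away from the trigger, jig (-100, -140, 34) mm. From here to the trigger's front is 60 mm let go, 43 mm fully squeezed: fingers can straddle both from above, closing along jig y, with over 50 mm free at either side.
- bottle_a: Bystander: white adhesive bottle, white cap, 42 mm across, 95 mm high, beyond the jig.
- bottle_b: Bystander: white activator bottle, red cap, same size.
- cartridge: Bystander: orange sealant cartridge standing, 50 mm across, 210 mm high.
- wrench: Bystander: steel wrench 190 mm long, lying.
- screwdriver: Bystander: yellow screwdriver 200 mm long, lying.
- tray: Bystander: blue tray 130 x 180 x 45 mm with a spare cap and an O-ring.
Not all that is in view belongs to the job. Leave any purple look-alike of the gauge alone.

How it is judged:
By the outcome, as a careful person would: the job done as asked, in the order asked, and still so for the second after the job is handed in, while the arm keeps its last pose, push and grip.
It also fails if it takes over 58 s, if anything falls off the work surface, if the arm or the gripper's body presses on something with over 40 N, if the wrist force passes 120 N, or if a joint passes its speed limit or range.

## Working session

There is one attempt and no reset: what is moved stays moved. The work goes in short steps, Python scripts to look and compute and a tool call to move; the robot and the scene stay as the last step left them, time stands still between calls to the robot, and variables do not carry over. Pictures are saved under pics/ and viewed, at most 10 in all, crops included, and the job is handed in when it is done.

Besides the shell and the picture viewer there is one more tool, called after "Emit:" in YAML: its name, and indented under it one key for each argument. carry_out: Moves the arm, as the interface text tells. Its arguments: {"type":"object","properties":{"motion":{"type":"array","items":{"type":"array"}},"hand":{"type":"number"},"force":{"type":"number"}},"required":["motion"]}

```bash
mkdir -p pics
cat > h.py <<'E'
import numpy as np, cv2
from station import ctrl, camera, camera_info, finder
from scipy.spatial.transform import Rotation as R
def cam(n):
    i=camera_info(n); a=np.array(i["attitude"]); 
    M=a if a.shape==(3,3) else R.from_euler('xyz',a).as_matrix()
    return np.array(i["camera_matrix"]),np.array(i["origin"]),M
def ray(n,px):
    K,o,M=cam(n); return o,M@np.linalg.solve(K,[px[0],px[1],1.])
def onz(n,px,z):
    o,d=ray(n,px); return o+d*(z-o[2])/d[2]
def cloud(n,dep):
    K,o,M=cam(n); v,u=np.mgrid[:384,:512]
    P=np.stack([u,v,np.ones_like(u)],-1)@np.linalg.inv(K).T*dep[...,None]
    return P@M.T+o
def proj(n,p):
    K,o,M=cam(n); q=K@(M.T@(np.array(p)-o)); return q[:2]/q[2]
E
python3 - <<'E'
from h import *
print(camera_info("scene")); print(ctrl.get_obs())
ims=[]
for n in ("scene","side"):
    im,d=camera(n); ims.append(im)
    C=cloud(n,d); np.save(n+".npy",C)
    for q,z in (("fence_face",.026),("stop_face",.05),("nest",.012),("grip_back",.034),("trigger_front",.034),("cap_face",.034),("pad_face",.034),("gauge",.012),("jig",0)):
        for r in finder.pinpoint(n,q)[:2]:
            print(n,q,round(r["conf"],2),np.round(r["location"]),np.round(onz(n,r["location"],z),4))
cv2.imwrite("pics/scene.png",ims[0]);cv2.imwrite("pics/side.png",ims[1])
E
```

```text
{'camera_matrix': array([[362.45079758,   0.        , 254.71053344],
       [  0.        , 362.45079758, 196.31859979],
       [  0.        ,   0.        ,   1.        ]]), 'origin': array([1.2367846 , 0.55876828, 0.84524395]), 'attitude': array([-2.28782397,  0.01124534,  2.25682522])}
{'time_s': 0.0, 'qpos': array([-6.65718766e-02,  3.00465719e-01,  1.52159705e+00,  1.38955334e-05,
        1.32074117e+00, -6.66133898e-02]), 'joint_vel': array([-0.00017558,  0.00076324, -0.00061576, -0.00129131, -0.00081693,
       -0.00090641]), 'tau': array([-1.53750298e-03, -5.31805658e+01, -3.52735734e+01,  7.07558286e-02,
        2.43994006e-02, -4.79655944e-05]), 'ee_pos': array([5.49719324e-01, 3.48989952e-05, 2.04882543e-01]), 'eef_rot': array([-3.14038495e+00, -9.40574479e-05,  1.57083434e+00]), 'force': array([0.01750757, 0.35464543, 0.28882605]), 'moment': array([0.0241233 , 0.0007576 , 0.06784129]), 'grip_force': 0.0, 'grip_width': 0.09380228764509338}
scene fence_face 0.96 [257. 237.] [0.6573 0.083  0.026 ]
scene fence_face 0.39 [256. 235.] [0.6524 0.0739 0.026 ]
scene nest 0.59 [259. 2
[... 544 characters left out ...]
.71 [285. 167.] [0.6696 0.0661 0.026 ]
side fence_face 0.2 [260. 224.] [ 0.516  -0.1428  0.026 ]
side stop_face 0.83 [278. 153.] [0.6598 0.1135 0.05  ]
side nest 0.76 [278. 170.] [0.645  0.0723 0.012 ]
side grip_back 0.81 [260. 228.] [ 0.5085 -0.1604  0.034 ]
side grip_back 0.65 [239. 295.] [ 0.3874 -0.3625  0.034 ]
side trigger_front 0.75 [257. 209.] [ 0.5225 -0.0869  0.034 ]
side trigger_front 0.52 [254. 176.] [0.5525 0.049  0.034 ]
side cap_face 0.59 [272. 138.] [0.6685 0.2105 0.034 ]
side cap_face 0.55 [261. 179.] [0.5726 0.0296 0.034 ]
side gauge 0.71 [255. 178.] [0.5609 0.0587 0.012 ]
side gauge 0.68 [260. 142.] [0.6304 0.2251 0.012 ]
side jig 0.59 [284. 196.] [ 0.6323 -0.0316  0.    ]
```

Run:
```python
import cv2,numpy as np
a=cv2.imread("pics/scene.png")[110:330,150:410];b=cv2.imread("pics/side.png")[90:310,150:410]
cv2.imwrite("pics/c1.png",cv2.resize(a,None,fx=3,fy=2.7));cv2.imwrite("pics/c2.png",cv2.resize(b,None,fx=3,fy=2.7))
```

```text
(no output)
```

View pics/c1.png

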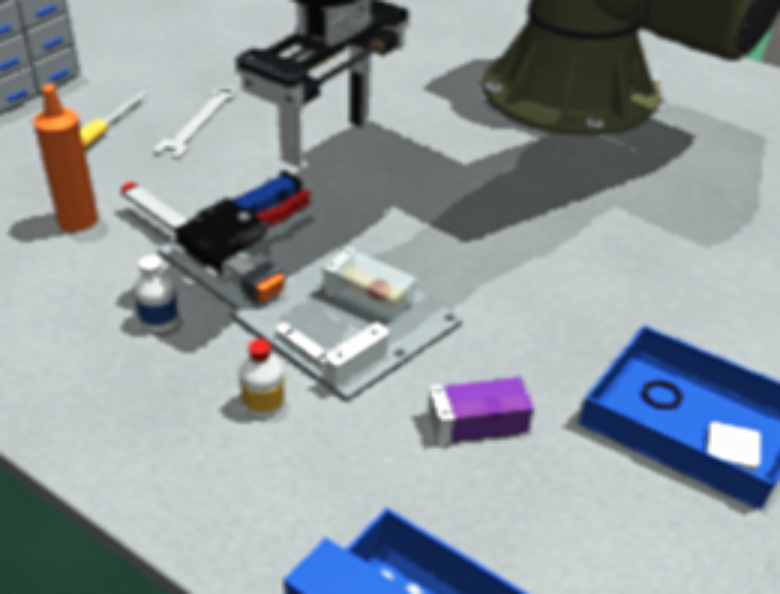

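View pics/c2.png

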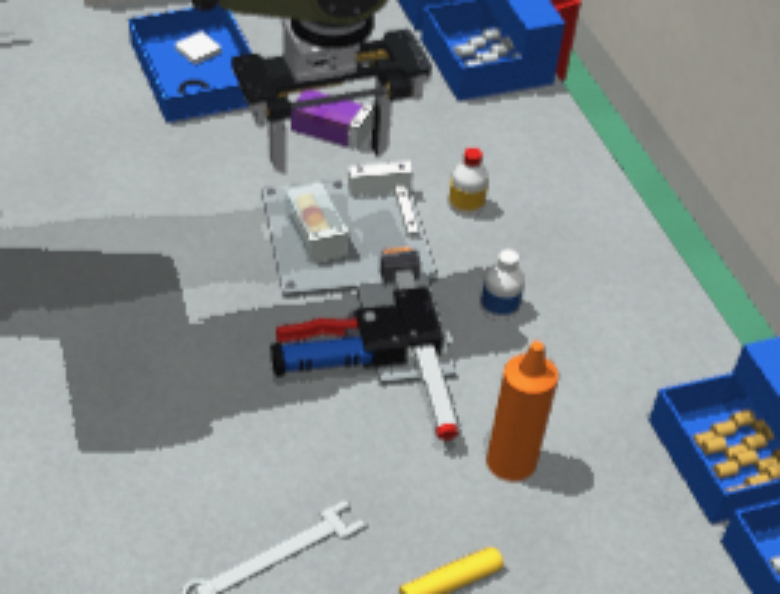

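The scene crop shows two candidates. The clear-bodied gauge with the red float lies on the jig at scene (274,218) / side (257,178). The purple block, off the jig at scene (306,267), is the look-alike. The clear one is the real gauge, so I'll confirm it from the wrist camera.

Run:
```python
from h import *
n="wrist"; im,d=camera(n); cv2.imwrite("pics/w.png",cv2.resize(im,(800,600))); np.save("wd.npy",cloud(n,d))
print(cam(n))
for q,z in (("fence_face",.026),("stop_face",.05),("nest",.012),("grip_back",.034),("trigger_front",.034),("cap_face",.034),("pad_face",.034),("gauge",.012),("jig",0)):
        for r in finder.pinpoint(n,q)[:2]:
            print(n,q,round(r["conf"],2),np.round(r["location"]),np.round(onz(n,r["location"],z),4))
```

```text
(array([[295.5885178 ,   0.        , 256.81607072],
       [  0.        , 295.5885178 , 192.10680435],
       [  0.        ,   0.        ,   1.        ]]), array([0.55051823, 0.06759125, 0.38582182]), array([[ 9.99999203e-01,  1.18866235e-03, -4.26268153e-04],
       [ 1.05521065e-03, -9.71997916e-01, -2.34987102e-01],
       [-6.93652078e-04,  2.34986465e-01, -9.71998395e-01]]))
wrist fence_face 0.74 [355. 122.] [0.6664 0.0663 0.026 ]
wrist fence_face 0.38 [313. 191.] [ 0.6207 -0.0181  0.026 ]
wrist stop_face 0.96 [345.  76.] [0.6448 0.1143 0.05  ]
wrist nest 0.66 [330. 119.] [0.6404 0.0698 0.012 ]
wrist grip_back 0.61 [224. 288.] [ 0.507  -0.1492  0.034 ]
wrist trigger_front 0.6 [232. 244.] [ 0.5186 -0.0854  0.034 ]
wrist cap_face 0.82 [265. 159.] [0.56   0.0234 0.034 ]
wrist pad_face 0.73 [316. 185.] [ 0.6229 -0.0084  0.034 ]
wrist gauge 0.95 [267. 123.] [0.5633 0.0643 0.012 ]
wrist jig 0.65 [312. 191.] [ 0.6246 -0.0241  0.    ]
```

View pics/w.png

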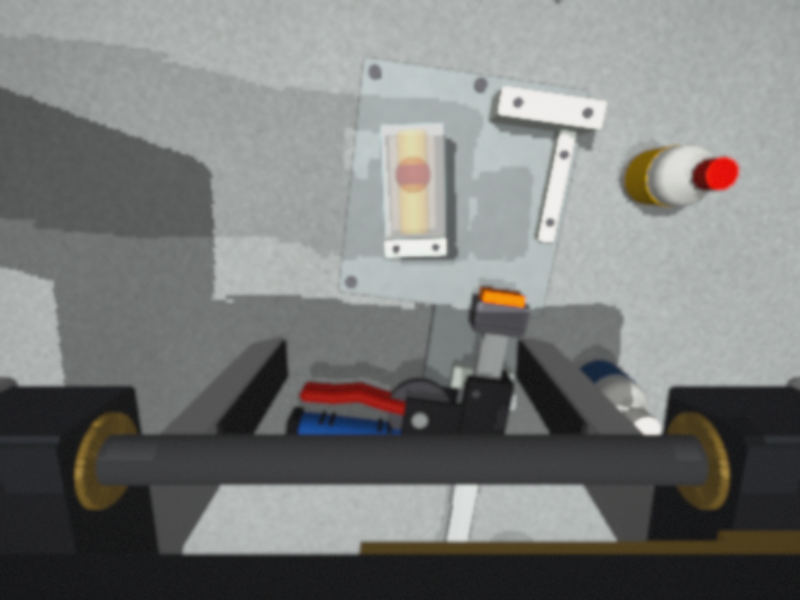

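The wrist picture confirms it. The clear gauge is at view (413,190), about parallel to world y. The fence is at (557,185), the stop at (552,108), and the jig yaw is slightly negative. Next I fit the poses.

Run:
```python
from h import *
from scipy.optimize import least_squares
n="wrist"; C=np.load("wd.npy")
J=np.array([[22,96,26],[0,137,50],[0,92,12],[-100,-140,34],[-129,170,12],[-129,-10,12],[22,137,26],[22,55,26],[-30,137,50],[42,137,50]])/1e3
px=np.array([[355,122],[345,76],[330,119],[224,288],[365*.64,60*.64],[340*.64,290*.64],[557*.64,133*.64],[538*.64,240*.64],[499*.64,115*.64],[602*.64,129*.64]])
W=np.array([onz(n,p,j[2]) for p,j in zip(px,J)])
def f(p,J=J):
    c,s=np.cos(p[2]),np.sin(p[2]); return J[:,:2]@np.array([[c,s],[-s,c]])+p[:2]
r=least_squares(lambda p:(f(p)-W[:,:2]).ravel(),[.62,-.02,0],loss="soft_l1",f_scale=.003)
p=r.x;print("jig",p);print(np.round((f(p)-W[:,:2])*1e3,1))
# depth-based patches
u=C.reshape(-1,3)
c,s=np.cos(p[2]),np.sin(p[2])
j=(u[:,:2]-p[:2])@np.array([[c,-s],[s,c]])
def rect(m,t):
    q=j[m].astype(np.float32)*1e3
    print(t,len(q), np.percentile(q,[1,50,99],axis=0).round(1).tolist(), np.median(u[m,2]), cv2.minAreaRect(q))
z=u[:,2]
rect((abs(z-.026)<.005)&(j[:,0]>.01)&(j[:,0]<.05)&(j[:,1]>.05)&(j[:,1]<.14),"fence")
rect((abs(z-.05)<.006)&(j[:,0]>-.05)&(j[:,0]<.06)&(j[:,1]>.12)&(j[:,1]<.17),"stop")
g=(abs(z-.056)<.006)&(j[:,0]<-.01)&(j[:,0]>-.14)&(j[:,1]>0)&(j[:,1]<.15)
rect(g,"gauge")
tp=np.array([[381,125],[444,125],[447,240],[385,242]])*.64
Wg=np.array([onz(n,q,.056)[:2] for q in tp]);print("g corners world",Wg.round(4),Wg.mean(0))
print("nest w",f(p,np.array([[0,.092,.012]])))
```

```text
jig [ 0.62711933 -0.02340233 -0.13923259]
[[-4.3  2.5]
 [ 1.8 -1.7]
 [-0.2 -1.9]
 [ 1.8  0.4]
 [-0.4  2.9]
 [-1.6 -1.2]
 [ 2.9  1.7]
 [ 0.  -0.8]
 [-0.4  0.1]
 [-0.3 -1. ]]
fence 845 [[18.1, 56.5], [25.3, 99.6], [32.7, 137.4]] 0.027109370528715426 ((25.057552337646484, 96.49183654785156), (28.856739044189453, 82.10592651367188), 0.2907505929470062)
stop 1313 [[-31.5, 137.1], [3.7, 145.6], [39.2, 155.0]] 0.05109783765983977 ((4.395425796508789, 146.15145874023438), (72.55192565917969, 18.383256912231445), 0.22740928828716278)
gauge 3707 [[-106.1, 32.1], [-78.9, 83.5], [-12.5, 148.0]] 0.05707647145988837 ((-59.44894790649414, 75.1202621459961), (149.72744750976562, 98.56835174560547), 89.95804595947266)
g corners world [[0.5366 0.1091]
 [0.579  0.1092]
 [0.5829 0.032 ]
 [0.5387 0.0305]] [0.55930332 0.07019373]
nest w [[0.63988739 0.06770737]]
```

Emit:
carry_out:
  motion:
    - [[0.1, 0.02, 0.1], -0.002]
    - [[0.22, 0.04, 0.2], -0.005]
    - [[0.32, 0.05, 0.35], -0.005]
    - [[0.32, 0.05, 0.5], -0.005]
    - [[0.32, 0.05, 0.65], -0.005]
    - [[0.32, 0.05, 0.78], -0.005]
    - [[0.32, 0.05, 0.87], -0.005]
    - [[0.32, 0.05, 0.87], -0.005]
    - [[0.32, 0.05, 0.87], -0.005]
  hand: -1

```text
time_s: 2.4
ee_pos: [0.5602, 0.064, 0.032]
eef_rot: [3.141, 0.0, 1.602]
force: [0.1, -0.5, 0.1]
grip_width: 0.0936
grip_force: 0.0
```

Run:
```python
from h import *
o=ctrl.get_obs();print(o["ee_pos"],o["eef_rot"])
n="wrist"; im,d=camera(n); cv2.imwrite("pics/w2.png",im)
for q,z in (("fence_face",.026),("stop_face",.05),("cap_face",.034),("pad_face",.034),("gauge",.012)):
        for r in finder.pinpoint(n,q)[:1]:
            print(n,q,round(r["conf"],2),np.round(r["location"]),np.round(onz(n,r["location"],z),4))
```

```text
[0.56024738 0.06400267 0.03202682] [3.14136331e+00 5.57394112e-06 1.60220719e+00]
wrist fence_face 0.74 [412. 228.] [0.6656 0.0651 0.026 ]
wrist stop_face 0.86 [416. 160.] [0.6474 0.1132 0.05  ]
wrist cap_face 0.85 [254. 289.] [0.5602 0.0206 0.034 ]
wrist pad_face 0.61 [350. 333.] [ 0.6288 -0.0111  0.034 ]
wrist gauge 0.63 [256. 218.] [0.5605 0.064  0.012 ]
```

View pics/w2.png

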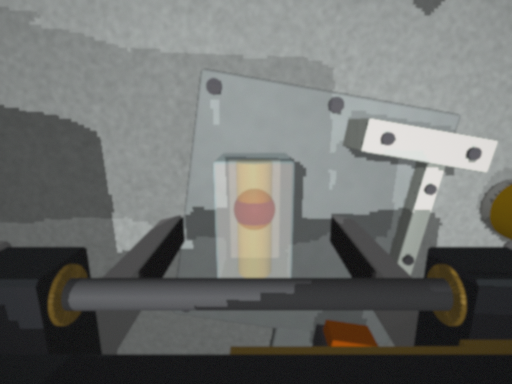

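Run:
```python
from h import *
n="wrist"
A,B=[onz(n,p,.05)[:2] for p in ((365,147),(488,171))]
D,E=[onz(n,p,.026)[:2] for p in ((425,167),(401,260))]
print(A,B,np.linalg.norm(B-A),D,E)
y1=np.arctan2(*(B-A)[::-1]); y2=np.arctan2(*(D-E)[::-1])-np.pi/2
print(y1,y2)
for yaw in (-.139,(y1+y2)/2):
    c,s=np.cos(yaw),np.sin(yaw); X=np.array([c,s]);Y=np.array([-s,c])
    x0=((D+E)/2)@X-.022; y0=((A+B)/2)@Y-.137
    print(yaw,"origin",X*x0+Y*y0,"nest",X*x0+Y*(y0+.092), "x from stop", ((A+B)/2)@X-.006-x0)
```

```text
[0.61808772 0.11951283] [0.68808653 0.10852378] 0.07085613956465779 [0.66655514 0.10638271] [0.66076304 0.04167745]
-0.15571818001236237 -0.08927710873619787
-0.139 origin [ 0.62817364 -0.02083047] nest [0.6409205  0.07028219] x from stop -1.0482394790178873e-05
-0.12249764437428012 origin [ 0.62977547 -0.02114606] nest [0.64101709 0.07016455] x from stop 0.0006210320000145098
```

Emit:
carry_out:
  motion:
    - [[0, 0, 0], 0]
    - [[0, 0, 0], 0]
    - [[0, 0, 0], 0]
    - [[0, 0, 0], 0]
    - [[0, 0, 0], 0]
    - [[0, 0, 0], 0]
    - [[0, 0, 0], 0]
    - [[0, 0, 0], 0]
  hand: 1
  force: 12

```text
time_s: 3.5
ee_pos: [0.5599, 0.064, 0.0314]
eef_rot: [-3.141, 0.0, 1.602]
force: [-1.1, 0.7, 0.7]
grip_width: 0.044
grip_force: 12.0
```

Emit:
carry_out:
  motion:
    - [[0, 0.03, 0], 0.005]
    - [[0, 0.08, 0], 0.01]
    - [[0, 0.13, 0], 0.015]
    - [[0, 0.18, 0], 0.02]
    - [[-0.005, 0.23, 0], 0.025]
    - [[-0.007, 0.28, 0], 0.027]
    - [[-0.007, 0.33, 0], 0.027]
    - [[-0.007, 0.36, 0], 0.027]
    - [[-0.007, 0.37, 0], 0.027]
    - [[-0.007, 0.37, 0], 0.027]
    - [[-0.007, 0.37, 0], 0.027]

```text
time_s: 4.6
ee_pos: [0.6341, 0.0649, 0.0314]
eef_rot: [3.141, -0.0, 1.433]
force: [0.9, 0.7, -0.8]
grip_width: 0.0438
grip_force: 12.0
```

Run:
```python
from h import *
o=ctrl.get_obs();print(o["ee_pos"],o["eef_rot"])
n="wrist"; im,d=camera(n); cv2.imwrite("pics/w3.png",cv2.resize(im[80:340,120:460],None,fx=2.2,fy=2.2))
for q,z in (("fence_face",.026),("stop_face",.05),("cap_face",.034),("gauge",.012)):
        for r in finder.pinpoint(n,q)[:1]:
            print(n,q,round(r["conf"],2),np.round(r["location"]),np.round(onz(n,r["location"],z),4))
```

```text
[0.63409215 0.06493168 0.03144674] [ 3.14074784e+00 -1.26853889e-04  1.43263108e+00]
wrist fence_face 0.74 [302. 216.] [0.6646 0.067  0.026 ]
wrist stop_face 0.72 [263. 156.] [0.6446 0.113  0.05  ]
wrist cap_face 0.83 [259. 290.] [0.6303 0.0223 0.034 ]
wrist gauge 0.79 [259. 218.] [0.6361 0.065  0.012 ]
```

View pics/w3.png

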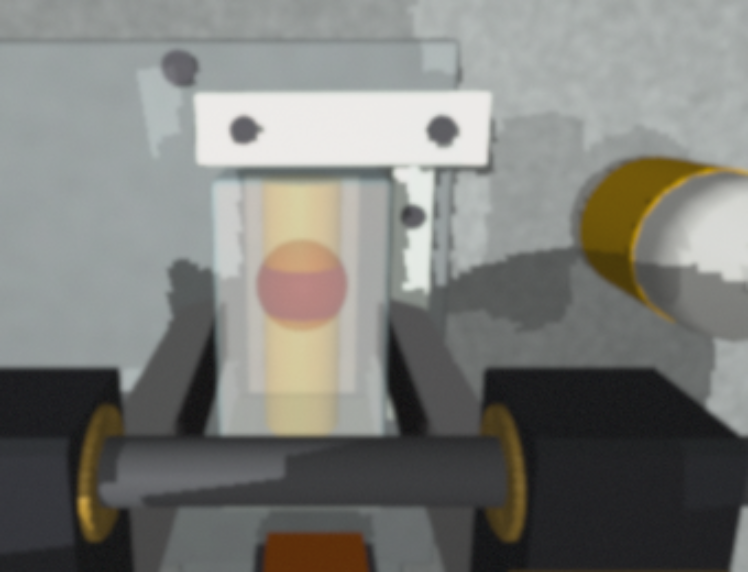

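Well aligned: the stop edge looks parallel to the gauge end, with small gaps left. Now I press gently to the stop.

Emit:
carry_out:
  motion:
    - [[0.01, 0, 0], 0]
    - [[0.015, 0, 0], 0]
    - [[0.02, 0, 0], 0]
    - [[0.025, 0, 0], 0]
    - [[0.03, 0, 0], 0]
    - [[0.03, 0, 0], 0]
  force: 8

```text
time_s: 5.45
ee_pos: [0.6346, 0.0693, 0.0313]
eef_rot: [-3.141, 0.002, 1.432]
force: [-1.9, -11.2, 0.9]
grip_width: 0.0441
grip_force: 8.0
```

Emit:
carry_out:
  motion:
    - [[0, 0.01, 0], 0]
    - [[0, 0.015, 0], 0]
    - [[0, 0.02, 0], 0]
    - [[0, 0.02, 0], 0]

```text
time_s: 5.85
ee_pos: [0.6369, 0.0693, 0.0312]
eef_rot: [-3.136, 0.002, 1.433]
force: [-14.1, -9.0, 9.6]
grip_width: 0.0438
grip_force: 8.0
```

Emit:
carry_out:
  motion:
    - [[0, 0.005, 0], 0]
    - [[0, 0.005, 0], 0]
    - [[0, 0.005, 0], 0]

```text
time_s: 6.15
ee_pos: [0.6379, 0.0692, 0.0312]
eef_rot: [-3.137, 0.002, 1.433]
force: [-14.4, -8.3, 8.3]
grip_width: 0.0439
grip_force: 8.0
```

Run:
```python
from h import *
n="wrist"; im,d=camera(n); cv2.imwrite("pics/w4.png",cv2.resize(im[110:290,190:370],None,fx=3.3,fy=3.3,interpolation=cv2.INTER_CUBIC))
```

```text
(no output)
```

View pics/w4.png

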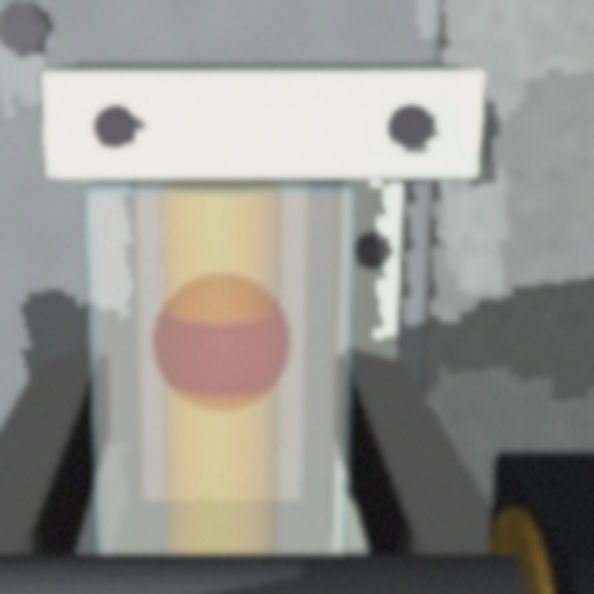

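Emit:
carry_out:
  motion:
    - [[0, -0.01, 0], 0]
    - [[0, -0.01, 0], 0]
    - [[0, -0.01, 0], 0]
    - [[0, -0.01, 0], 0]
    - [[0, -0.01, 0], 0]
  hand: -0.5

```text
time_s: 6.7
ee_pos: [0.6379, 0.0705, 0.0314]
eef_rot: [3.142, -0.0, 1.433]
force: [0.3, -0.6, -0.5]
grip_width: 0.0703
grip_force: 0.0
```

Emit:
carry_out:
  motion:
    - [[-0.1, 0, -0.1], 0]
    - [[-0.2, 0, -0.3], 0]
    - [[-0.2, 0, -0.5], 0]
    - [[-0.2, 0, -0.5], 0]
    - [[-0.2, 0, -0.5], 0]
    - [[-0.2, 0, -0.5], 0]

```text
time_s: 7.3
ee_pos: [0.6317, 0.031, 0.1301]
eef_rot: [-3.14, 0.0, 1.433]
force: [0.2, -0.1, -0.0]
grip_width: 0.0705
grip_force: 0.0
```

Run:
```python
from h import *
print(ctrl.get_obs()["ee_pos"],ctrl.get_obs()["eef_rot"],ctrl.get_obs()["grip_width"])
n="wrist"; im,d=camera(n); np.save("c5.npy",cloud(n,d))
for q,z in (("fence_face",.026),("stop_face",.05),("cap_face",.034),("gauge",.012),("pad_face",.034),("trigger_front",.034),("grip_back",.034)):
        for r in finder.pinpoint(n,q)[:1]:
            print(n,q,round(r["conf"],2),np.round(r["location"]),np.round(onz(n,r["location"],z),4))
cv2.imwrite("pics/w5raw.png",im)
cv2.imwrite("pics/w5.png",cv2.resize(im[60:270,150:400],None,fx=2.8,fy=2.8,interpolation=cv2.INTER_CUBIC))
```

```text
[0.63173604 0.03100559 0.13009231] [-3.13962334e+00  2.27883120e-04  1.43274175e+00] 0.070455127596495
wrist fence_face 0.65 [286. 153.] [0.6644 0.0647 0.026 ]
wrist stop_face 0.69 [261. 101.] [0.6467 0.1136 0.05  ]
wrist cap_face 0.67 [257. 201.] [0.6309 0.0232 0.034 ]
wrist gauge 0.62 [260. 200.] [0.6341 0.0171 0.012 ]
wrist pad_face 0.68 [259. 234.] [ 0.6284 -0.0115  0.034 ]
wrist trigger_front 0.78 [165. 314.] [ 0.5167 -0.0882  0.034 ]
wrist grip_back 0.6 [173. 361.] [ 0.5131 -0.1488  0.034 ]
```

View pics/w5.png

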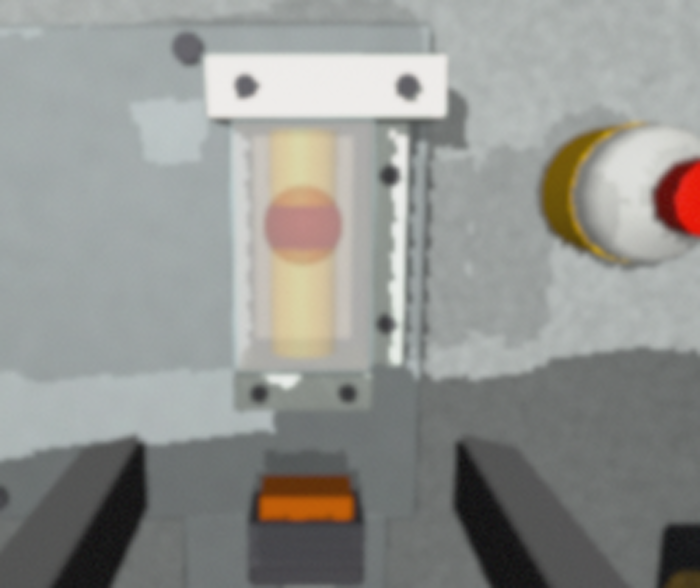

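Home by the look of it: the far end is at the stop and the side is near the fence. To be sure of square seating I'll nudge it low on its -x face with closed fingers.

Emit:
carry_out:
  motion:
    - [[0.05, -0.12, 0], 0]
    - [[0.12, -0.25, 0], 0]
    - [[0.2, -0.26, 0.1], 0]
    - [[0.2, -0.26, 0.3], 0]
    - [[0.2, -0.26, 0.45], 0]
    - [[0.2, -0.26, 0.55], 0]
    - [[0.2, -0.24, 0.55], 0]
    - [[0.2, -0.22, 0.55], 0]
    - [[0.2, -0.2, 0.55], 0]
    - [[0.2, -0.185, 0.55], 0]
    - [[0.2, -0.175, 0.55], 0]
    - [[0.2, -0.175, 0.55], 0]
  hand: 1

```text
time_s: 8.9
ee_pos: [0.6035, 0.0752, 0.0219]
eef_rot: [3.141, -0.0, 1.432]
force: [-0.2, 0.1, -1.0]
grip_width: 0.0008
grip_force: 0.0
```

Emit:
carry_out:
  motion:
    - [[0, 0.005, 0], 0]
    - [[0, 0.01, 0], 0]
    - [[0, 0.01, 0], 0]

```text
time_s: 9.2
ee_pos: [0.6048, 0.075, 0.0216]
eef_rot: [-3.141, 0.0, 1.433]
force: [-5.1, 0.0, 5.7]
grip_width: 0.0004
grip_force: 2.8
```

Emit:
carry_out:
  motion:
    - [[0, 0.005, 0], 0]
    - [[0, 0.01, 0], 0]
    - [[0, 0.01, 0], 0]

```text
time_s: 9.5
ee_pos: [0.6048, 0.075, 0.0217]
eef_rot: [-3.136, 0.001, 1.433]
force: [-23.3, 1.1, 17.5]
grip_width: 0.0007
grip_force: 11.7
```

Firm fence contact: 2 mm commanded, no motion, 23 N. Back off, rise and turn toward the clamp.

Emit:
carry_out:
  motion:
    - [[0, -0.05, 0], 0]
    - [[0, -0.12, -0.05], 0]
    - [[0, -0.2, -0.25], 0]
    - [[-0.1, -0.34, -0.45], 0.02]
    - [[-0.25, -0.34, -0.6], 0.04]
    - [[-0.4, -0.34, -0.65], 0.06]
    - [[-0.5, -0.34, -0.65], 0.08]
    - [[-0.5, -0.34, -0.65], 0.1]
    - [[-0.5, -0.34, -0.65], 0.12]
    - [[-0.5, -0.34, -0.65], 0.14]
  hand: -1

```text
time_s: 10.5
ee_pos: [0.526, -0.0152, 0.1516]
eef_rot: [3.141, -0.0, 0.547]
force: [0.5, -0.1, 0.2]
grip_width: 0.077
grip_force: 0.0
```

Emit:
carry_out:
  motion:
    - [[0, 0, 0], 0.02]
    - [[0, 0, 0], 0.04]
    - [[0, 0, 0], 0.06]
    - [[0, 0, 0], 0.08]
    - [[0, 0, 0], 0.1]
    - [[0, 0, 0], 0.11]
    - [[0, 0, 0], 0.11]

```text
time_s: 11.2
ee_pos: [0.526, -0.0149, 0.1515]
eef_rot: [3.142, -0.0, -0.139]
force: [0.2, 0.5, 0.4]
grip_width: 0.0939
grip_force: 0.0
```

Run:
```python
from h import *
o=ctrl.get_obs();print(o["ee_pos"],o["eef_rot"],o["qpos"].round(2))
C={}
for n in ("scene","side","wrist"):
    im,d=camera(n); C=cloud(n,d); cv2.imwrite(f"pics/{n}6.png",im)
    for q,z in (("grip_back",.034),("trigger_front",.034),("pad_face",.034),("cap_face",.034),("stop_face",.05)):
        for r in finder.pinpoint(n,q)[:1]: print(n,q,round(r["conf"],2),np.round(r["location"]),np.round(onz(n,r["location"],z),4))
    for r in finder.cut_out(n,"cartridge")[:1]: print(n,"cart",r["conf"],np.median(C[r["mask"]],0))
```

```text
[ 0.52601817 -0.01494482  0.15149142] [ 3.14158613e+00 -2.61529808e-04 -1.39094024e-01] [-0.1   0.3   1.65 -0.    1.19  1.61]
scene grip_back 0.75 [236. 184.] [ 0.5116 -0.1326  0.034 ]
scene trigger_front 0.65 [248. 186.] [ 0.497 -0.091  0.034]
scene pad_face 0.73 [215. 154.] [ 0.4232 -0.3237  0.034 ]
scene cap_face 0.84 [248. 222.] [0.6307 0.0247 0.034 ]
scene stop_face 0.27 [382. 269.] [0.5546 0.4327 0.05  ]
scene cart 0.6 [ 0.66160075 -0.28750056  0.10288596]
side grip_back 0.82 [260. 224.] [ 0.5158 -0.1471  0.034 ]
side trigger_front 0.46 [304. 166.] [0.7296 0.0487 0.034 ]
side pad_face 0.31 [256. 208.] [ 0.52   -0.0832  0.034 ]
side cap_face 0.85 [279. 172.] [0.6398 0.0458 0.034 ]
side stop_face 0.62 [275. 152.] [0.6524 0.1238 0.05  ]
side cart 0.91 [ 0.64327099 -0.3202334   0.11682503]
wrist grip_back 0.57 [387. 189.] [ 0.5074 -0.1483  0.034 ]
wrist trigger_front 0.75 [330. 187.] [ 0.517  -0.0899  0.034 ]
wrist pad_face 0.89 [234.  85.] [ 0.6289 -0.0079  0.034 ]
wrist cap_face 0.22 [243.  88.] [ 0.6249 -0.0159  0.034 ]
wrist stop_face 0.69 [99. 83.] [0.6451 0.1115 0.05  ]
wrist cart 0.71 [ 0.6477934  -0.28022794  0.00959835]
```

Emit:
carry_out:
  motion:
    - [[0, 0.15, 0], 0]
    - [[0, 0.35, 0], 0]
    - [[0, 0.5, 0.05], 0]
    - [[0, 0.522, 0.2], 0]
    - [[0, 0.522, 0.35], 0]
    - [[0, 0.522, 0.5], 0]
    - [[0, 0.522, 0.62], 0]
    - [[0, 0.522, 0.68], 0]
    - [[0, 0.522, 0.68], 0]
    - [[0, 0.522, 0.68], 0]

```text
time_s: 13.25
ee_pos: [0.5121, -0.1185, 0.0164]
eef_rot: [3.141, -0.001, -0.138]
force: [-0.0, -0.8, -0.9]
grip_width: 0.094
grip_force: 0.0
```

Run:
```python
from h import *
n="wrist"; im,d=camera(n); cv2.imwrite("pics/w7.png",im)
for q,z in (("grip_back",.034),("trigger_front",.034),("pad_face",.034),("cap_face",.034),("stop_face",.05)):
        for r in finder.pinpoint(n,q)[:1]: print(n,q,round(r["conf"],2),np.round(r["location"]),np.round(onz(n,r["location"],z),4))
```

```text
wrist grip_back 0.65 [310. 237.] [ 0.5095 -0.1499  0.034 ]
wrist trigger_front 0.7 [207. 241.] [ 0.5155 -0.0892  0.034 ]
wrist pad_face 0.52 [ 8. 57.] [ 0.628  -0.0066  0.034 ]
wrist stop_face 0.25 [25. 56.] [ 0.6223 -0.0266  0.05  ]
```

View pics/w7.png

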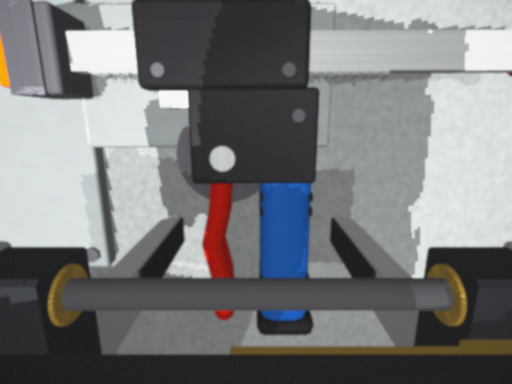

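The view shows the fingers straddling the red trigger (218,250) and the blue grip (284,250), well centred. First squeeze.

Emit:
carry_out:
  motion:
    - [[0, 0, 0], 0]
    - [[0, 0, 0], 0]
    - [[0, 0, 0], 0]
    - [[0, 0, 0], 0]
    - [[0, 0, 0], 0]
    - [[0, 0, 0], 0]
  hand: -0.29
  force: 12

```text
time_s: 14.15
ee_pos: [0.5115, -0.118, 0.0154]
eef_rot: [-3.141, 0.0, -0.138]
force: [-0.5, 3.4, 0.5]
grip_width: 0.0607
grip_force: 1.7
```

Emit:
carry_out:
  motion:
    - [[0, 0.015, 0], 0]
    - [[0, 0.03, 0], 0]
    - [[0, 0.042, 0], 0]
    - [[0, 0.042, 0], 0]
    - [[0, 0.042, 0], 0]
    - [[0, 0.042, 0], 0]
  hand: 0.1

```text
time_s: 14.75
ee_pos: [0.5095, -0.1262, 0.0151]
eef_rot: [-3.141, 0.002, -0.138]
force: [-6.2, 4.7, 3.7]
grip_width: 0.043
grip_force: 12.3
```

```bash
cat > bar.py <<'E'
from h import *
import sys
o=ctrl.get_obs();print(o["time_s"],o["ee_pos"].round(4),o["force"].round(1),o["grip_width"].round(4),o["grip_force"])
n="wrist"; im,d=camera(n); cv2.imwrite("pics/b%s.png"%sys.argv[1],im)
m=(im[...,2].astype(int)-im[...,0]>60)&(im[...,2].astype(int)-im[...,1]>40); m[100:]=0
ys,xs=np.nonzero(m)
for c in (xs<200,xs>=200):
    if c.sum()>5: print("reds",c.sum(),xs[c].min(),xs[c].max(),ys[c].mean(), onz(n,(xs[c].min(),ys[c].mean()),.034).round(4), onz(n,(xs[c].max(),ys[c].mean()),.034).round(4))
for r in finder.pinpoint(n,"trigger_front")[:1]: print("trig",onz(n,r["location"],.034).round(4))
E
python3 bar.py 1
```

```text
Traceback (most recent call last):
  File "bar.py", line 3, in <module>
    o=ctrl.get_obs();print(o["time_s"],o["ee_pos"].round(4),o["force"].round(1),o["grip_width"].round(4),o["grip_force"])
                                                                                ^^^^^^^^^^^^^^^^^^^^^
AttributeError: 'float' object has no attribute 'round'
```

Emit:
carry_out:
  motion:
    - [[0, -0.015, 0], 0]
    - [[0, -0.03, 0], 0]
    - [[0, -0.04, 0], 0]
    - [[0, -0.04, 0], 0]
    - [[0, -0.04, 0], 0]
  hand: -0.35

```text
time_s: 15.25
ee_pos: [0.5116, -0.1188, 0.0155]
eef_rot: [3.141, -0.0, -0.138]
force: [0.8, -0.1, -0.1]
grip_width: 0.0633
grip_force: 0.0
```

```bash
sed -i 's/o\["grip_width"\].round(4)/round(o["grip_width"],4)/' bar.py; python3 bar.py 1
```

```text
15.25 [ 0.5116 -0.1188  0.0155] [ 0.8 -0.1 -0.1] 0.0633 0.0
reds 69 497 511 71.94202898550725 [ 0.5862 -0.2538  0.034 ] [ 0.5853 -0.2609  0.034 ]
trig [ 0.5157 -0.0879  0.034 ]
```

Emit:
carry_out:
  motion:
    - [[0, 0.015, 0], 0]
    - [[0, 0.03, 0], 0]
    - [[0, 0.042, 0], 0]
    - [[0, 0.042, 0], 0]
    - [[0, 0.042, 0], 0]
    - [[0, 0.042, 0], 0]
  hand: 0.1

```text
time_s: 15.95
ee_pos: [0.5094, -0.1262, 0.0152]
eef_rot: [-3.14, 0.003, -0.138]
force: [-5.5, 7.8, 4.1]
grip_width: 0.0426
grip_force: 12.4
```

Emit:
carry_out:
  motion:
    - [[0, -0.015, 0], 0]
    - [[0, -0.03, 0], 0]
    - [[0, -0.042, 0], 0]
    - [[0, -0.042, 0], 0]
    - [[0, -0.042, 0], 0]
  hand: -0.35

```text
time_s: 16.45
ee_pos: [0.5116, -0.1189, 0.0155]
eef_rot: [3.141, -0.0, -0.138]
force: [1.0, 1.0, -1.0]
grip_width: 0.0635
grip_force: 0.0
```

```bash
python3 bar.py 2
python3 - <<'E'
import cv2,numpy as np
a=cv2.imread("pics/b1.png");b=cv2.imread("pics/b2.png")
cv2.imwrite("pics/cmp.png",np.vstack([cv2.imread("pics/w7.png")[:150],a[:150],b[:280]]))
E
```

```text
16.45 [ 0.5116 -0.1189  0.0155] [ 1.  1. -1.] 0.0635 0.0
reds 857 478 511 53.85530921820303 [ 0.5963 -0.2438  0.034 ] [ 0.594  -0.2604  0.034 ]
trig [ 0.5175 -0.0887  0.034 ]
```

View pics/cmp.png

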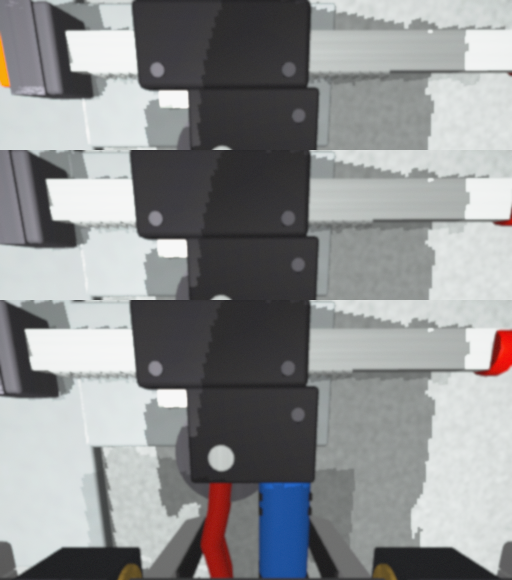

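Each stroke moves the cup's rear edge by about 20 px, i.e. 10 mm (66→46→25), and the red tail end now shows at (490,50). Third stroke, gently.

Emit:
carry_out:
  motion:
    - [[0, 0.01, 0], 0]
    - [[0, 0.02, 0], 0]
    - [[0, 0.03, 0], 0]
    - [[0, 0.042, 0], 0]
    - [[0, 0.042, 0], 0]
    - [[0, 0.042, 0], 0]
    - [[0, 0.042, 0], 0]
  hand: 0.1
  force: 11

```text
time_s: 17.25
ee_pos: [0.5095, -0.1262, 0.0151]
eef_rot: [-3.14, 0.003, -0.138]
force: [-5.4, 8.0, 3.5]
grip_width: 0.0432
grip_force: 11.3
```

```bash
python3 bar.py 3
python3 - <<'E'
from h import *
for n in ("scene","side"):
    im,d=camera(n)
    for q in ("pad_face","cap_face"):
        for r in finder.pinpoint(n,q)[:2]: print(n,q,round(r["conf"],2),np.round(r["location"]),np.round(onz(n,r["location"],.034),4))
    cv2.imwrite(f"pics/{n}8.png",im)
E
```

```text
17.25 [ 0.5095 -0.1262  0.0151] [-5.4  8.   3.5] 0.0432 11.294186264276505
reds 1041 446 484 48.87896253602305 [ 0.5987 -0.2345  0.034 ] [ 0.5961 -0.2534  0.034 ]
trig [ 0.5122 -0.1068  0.034 ]
scene pad_face 0.38 [246. 217.] [0.6193 0.0038 0.034 ]
scene cap_face 0.83 [249. 222.] [0.6271 0.025  0.034 ]
scene cap_face 0.71 [292. 268.] [0.6909 0.2345 0.034 ]
side cap_face 0.78 [272. 135.] [0.6719 0.2232 0.034 ]
side cap_face 0.5 [279. 171.] [0.641  0.0474 0.034 ]
```

Emit:
carry_out:
  motion:
    - [[0, -0.015, 0], 0]
    - [[0, -0.03, 0], 0]
    - [[0, -0.042, 0], 0]
    - [[0, -0.042, 0], 0]
    - [[0, -0.042, 0], 0]
  hand: -0.35

```text
time_s: 18.15
ee_pos: [0.5116, -0.1189, 0.0155]
eef_rot: [3.141, -0.0, -0.138]
force: [0.6, 0.1, 0.5]
grip_width: 0.0636
grip_force: 0.0
```

```bash
python3 bar.py 4
```

```text
18.15 [ 0.5116 -0.1189  0.0155] [0.6 0.1 0.5] 0.0636 0.0
reds 1078 459 499 52.29406307977737 [ 0.5983 -0.2343  0.034 ] [ 0.5956 -0.2543  0.034 ]
trig [ 0.5164 -0.0885  0.034 ]
```

Emit:
carry_out:
  motion:
    - [[0, 0.007, 0], 0]
    - [[0, 0.015, 0], 0]
    - [[0, 0.015, 0], 0]
    - [[0, 0.015, 0], 0]
  hand: -0.16
  force: 10

```text
time_s: 18.65
ee_pos: [0.5104, -0.1208, 0.0152]
eef_rot: [-3.14, 0.002, -0.138]
force: [-2.8, 8.4, 3.8]
grip_width: 0.0548
grip_force: 4.1
```

Emit:
carry_out:
  motion:
    - [[0, 0.005, 0], 0]
    - [[0, 0.01, 0], 0]
    - [[0, 0.01, 0], 0]
    - [[0, 0.01, 0], 0]
  hand: -0.07

```text
time_s: 19.05
ee_pos: [0.5101, -0.1228, 0.0152]
eef_rot: [-3.14, 0.002, -0.138]
force: [-4.1, 8.1, 3.6]
grip_width: 0.0503
grip_force: 4.0
```

```bash
python3 bar.py 5
```

```text
19.05 [ 0.5101 -0.1228  0.0152] [-4.1  8.1  3.6] 0.0503 4.035900151357055
reds 1038 443 480 49.262042389210016 [ 0.5993 -0.2297  0.034 ] [ 0.5968 -0.2481  0.034 ]
```

Emit:
carry_out:
  motion:
    - [[0, -0.003, 0], 0]
    - [[0, -0.003, 0], 0]
    - [[0, -0.003, 0], 0]
  hand: -0.07

```text
time_s: 19.45
ee_pos: [0.5103, -0.1226, 0.0152]
eef_rot: [-3.141, 0.002, -0.138]
force: [-1.5, 5.8, 2.1]
grip_width: 0.05
grip_force: 2.7
```

Emit:
carry_out:
  motion:
    - [[0, 0.002, 0], 0]
    - [[0, 0.004, 0], 0]
    - [[0, 0.004, 0], 0]
  hand: -0.03
  force: 11

```text
time_s: 19.75
ee_pos: [0.5102, -0.1233, 0.0152]
eef_rot: [-3.141, 0.002, -0.138]
force: [-3.2, 6.1, 1.8]
grip_width: 0.0485
grip_force: 8.2
```

```bash
python3 bar.py 6
```

```text
19.75 [ 0.5102 -0.1233  0.0152] [-3.2  6.1  1.8] 0.0485 8.17546078003943
reds 1015 440 477 49.508374384236454 [ 0.5995 -0.2288  0.034 ] [ 0.597  -0.2472  0.034 ]
trig [ 0.514  -0.0991  0.034 ]
```

Emit:
carry_out:
  motion:
    - [[0, 0, 0], 0]
    - [[0, 0.002, 0], 0]
    - [[0, 0.002, 0], 0]
  hand: 0.01

```text
time_s: 20.15
ee_pos: [0.5101, -0.124, 0.0152]
eef_rot: [-3.141, 0.002, -0.138]
force: [-5.0, 4.6, 1.3]
grip_width: 0.047
grip_force: 11.1
```

Emit:
carry_out:
  motion:
    - [[0, 0.002, 0], 0]
    - [[0, 0.004, 0], 0]
    - [[0, 0.004, 0], 0]
  hand: 0.05

```text
time_s: 20.45
ee_pos: [0.51, -0.1244, 0.0152]
eef_rot: [-3.141, 0.002, -0.138]
force: [-3.4, 7.8, 2.3]
grip_width: 0.0462
grip_force: 11.2
```

```bash
python3 bar.py 7;  python3 - <<'E'
from h import *
for n in ("scene","side"):
    im,d=camera(n); cv2.imwrite(f"pics/{n}9.png",im)
a=cv2.imread("pics/scene9.png")[195:245,220:290];b=cv2.imread("pics/side9.png")[145:195,250:320]
cv2.imwrite("pics/cmp2.png",np.vstack([cv2.resize(x,(770,290),interpolation=cv2.INTER_CUBIC) for x in (a,b)]))
E
```

```text
20.45 [ 0.51   -0.1244  0.0152] [-3.4  7.8  2.3] 0.0462 11.237107923952863
reds 989 436 472 49.58139534883721 [ 0.5996 -0.2279  0.034 ] [ 0.5971 -0.2458  0.034 ]
trig [ 0.5113 -0.102   0.034 ]
```

View pics/cmp2.png

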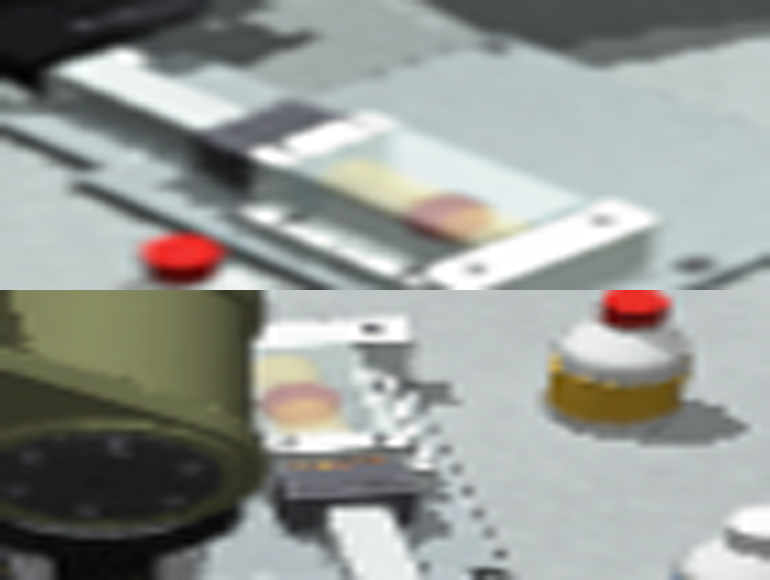

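Emit:
carry_out:
  motion:
    - [[0, -0.003, 0], 0]
    - [[0, -0.006, 0], 0]
    - [[0, -0.006, 0], 0]
    - [[0, -0.006, 0], 0]
  hand: 0.05

```text
time_s: 21.05
ee_pos: [0.5101, -0.1243, 0.0152]
eef_rot: [3.141, 0.002, -0.138]
force: [-5.7, -1.8, 1.0]
grip_width: 0.0462
grip_force: 11.2
```

```bash
python3 bar.py 8
```

```text
21.05 [ 0.5101 -0.1243  0.0152] [-5.7 -1.8  1. ] 0.0462 11.160502667361811
reds 993 436 472 49.56898288016113 [ 0.5997 -0.2278  0.034 ] [ 0.5972 -0.2458  0.034 ]
trig [ 0.5109 -0.1023  0.034 ]
```

Emit:
carry_out:
  motion:
    - [[0, 0, 0], 0]
    - [[0, 0.001, 0], 0]
    - [[0, 0.002, 0], 0]
    - [[0, 0.002, 0], 0]
  hand: 0.12
  force: 12

```text
time_s: 21.55
ee_pos: [0.5101, -0.1244, 0.0152]
eef_rot: [-3.142, 0.002, -0.138]
force: [-5.3, 0.8, 1.6]
grip_width: 0.0464
grip_force: 12.2
```

Emit:
carry_out:
  motion:
    - [[0, 0, 0], 0]
    - [[0, 0.001, 0], 0]
    - [[0, 0.002, 0], 0]
    - [[0, 0.002, 0], 0]
  force: 13

```text
time_s: 21.95
ee_pos: [0.51, -0.1245, 0.0152]
eef_rot: [-3.141, 0.002, -0.138]
force: [-4.8, 3.4, 1.0]
grip_width: 0.0465
grip_force: 13.2
```

```bash
python3 bar.py 9
```

```text
21.95 [ 0.51   -0.1245  0.0152] [-4.8  3.4  1. ] 0.0465 13.187073371373117
reds 993 435 471 49.60221550855992 [ 0.5997 -0.2274  0.034 ] [ 0.5972 -0.2454  0.034 ]
trig [ 0.5109 -0.1014  0.034 ]
```

Run:
```python
from h import *
K,o,M=cam("wrist"); ob=ctrl.get_obs(); T=R.from_euler('xyz',ob["eef_rot"]).as_matrix()
off=T.T@(o-ob["ee_pos"]); Mc=T.T@M
T5=R.from_euler('xyz',[-3.13962,.00023,1.43274]).as_matrix(); o5=np.array([.63174,.031006,.13009])+T5@off; M5=T5@Mc
Y=np.array([.138,.9904])
def yy(px,z):
    d=M5@np.linalg.solve(K,[*px,1]); p=o5+d*(z-o5[2])/d[2]; return p[:2]@Y*1e3
im=cv2.imread("pics/w5raw.png")
c=258
print(im[195:256,c-6:c+7].mean(1).round().astype(int).tolist())
for r in (204,205,206,207,208): print(r,"cap z56",yy((c,r),.056))
for r in (234,236,238): print(r,"pad z45",yy((c,r),.045))
for r in (244,246,248): print(r,"rim z49",yy((c,r),.049))
for r in (100,102,104): print(r,"stop z50",yy((c,r),.050))
```

```text
[[170, 176, 170], [167, 172, 167], [159, 165, 160], [149, 155, 149], [140, 146, 140], [137, 142, 137], [136, 142, 136], [136, 141, 136], [136, 141, 136], [134, 140, 134], [131, 136, 131], [125, 128, 123], [119, 120, 115], [116, 116, 111], [116, 115, 111], [116, 115, 111], [116, 115, 110], [115, 115, 110], [115, 115, 110], [116, 115, 111], [115, 115, 111], [115, 115, 111], [115, 115, 111], [115, 115, 110], [113, 113, 109], [108, 108, 104], [99, 99, 95], [92, 92, 88], [89, 89, 85], [89, 89, 85], [88, 88, 85], [89, 89, 85], [88, 88, 85], [83, 85, 87], [68, 74, 90], [41, 59, 94], [13, 50, 96], [10, 49, 97], [10, 49, 97], [10, 49, 97], [10, 49, 99], [10, 56, 113], [10, 70, 143], [10, 85, 173], [10, 91, 187], [10, 93, 190], [10, 93, 190], [10, 93, 189], [10, 90, 185], [10, 83, 170], [27, 71, 137], [49, 60, 92], [63, 62, 68], [71, 68, 68], [74, 71, 70], [75, 71, 71], [75, 71, 71], [74, 70, 71], [74, 70, 71], [75, 72, 71], [75, 71, 71]]
204 cap z56 113.5410248026548
205 cap z56 112.61120509464905
206 cap z56 111.67984805595904
207 cap z56 110.74694987077888
208 cap z56 109.81250671066395
234 pad z45 80.59614103381476
236 pad z45 78.55458296093926
238 pad z45 76.50609057046411
244 rim z49 72.0610434635639
246 rim z49 70.01574745505827
248 rim z49 67.9634449373089
100 stop z50 202.9154475377158
102 stop z50 201.29987618812405
104 stop z50 199.6793780197689
```

Run:
```python
from h import *
X=np.array([.9904,-.138]);Y=np.array([.138,.9904]);O=.6232*X+.064*Y
W=lambda x,y,z:np.r_[O+X*x/1e3+Y*y/1e3,z/1e3]
im,d=camera("side"); print(cam("side")[1])
c=proj("side",W(0,47,56)); print("cap top near",c,"far(body end)",proj("side",W(0,137,56)),"cap far",proj("side",W(0,59,56)))
print("pad top@cap",proj("side",W(0,47,45)))
for s in (0,2,4,6): print(s,"rim",proj("side",W(0,39+s,49)).round(2))
print("cup rear? bar",proj("side",W(0,10,40)))
a,b=proj("side",W(0,20,49)),proj("side",W(0,64,56))
for r in range(int(b[1])-3,int(a[1])+4):
    col=a[0]+(b[0]-a[0])*(r-a[1])/(b[1]-a[1]); k=int(round(col))
    print(r,k,im[r,k-2:k+3].mean(0).round().astype(int))
```

```text
[ 0.22541097 -1.00857969  1.22918413]
cap top near [279.25763448 172.10167482] far(body end) [274.39710772 153.06937251] cap far [278.5892747  169.48458702]
pad top@cap [279.0947643  174.38278586]
0 rim [279.6  175.31]
2 rim [279.49 174.87]
4 rim [279.38 174.43]
6 rim [279.27 173.99]
cup rear? bar [281.10408993 183.63132182]
165 278 [144 177 210]
166 278 [146 181 210]
167 278 [154 190 213]
168 278 [171 208 219]
169 278 [206 226 231]
170 279 [246 248 248]
171 279 [247 247 248]
172 279 [220 222 220]
173 279 [114 117 112]
174 280 [104 116 126]
175 280 [106 122 142]
176 280 [118 111 110]
177 280 [117 110 110]
178 280 [114 107 107]
179 281 [117 109 110]
180 281 [99 92 92]
181 281 [58 55 54]
182 281 [135 133 129]
```

Run:
```python
import cv2,numpy as np
from h import proj
X=np.array([.9904,-.138]);Y=np.array([.138,.9904]);O=.6232*X+.064*Y
W=lambda x,y,z:np.r_[O+X*x/1e3+Y*y/1e3,z/1e3]
a,b=proj("side",W(0,-5,45)),proj("side",W(0,47,56))
for f in ("side","side6","side8","side9"):
    im=cv2.imread(f"pics/{f}.png").astype(int); S=0;L=[]
    for r in range(168,188):
        k=int(round(a[0]+(b[0]-a[0])*(r-a[1])/(b[1]-a[1])))
        p=im[r,k-3:k+4].mean(0); L.append((r,int(p[2]-p[0]),int(p[1])))
    print(f,L)
```

```text
side [(168, -10, 167), (169, -10, 166), (170, -10, 166), (171, -10, 161), (172, -10, 162), (173, -9, 161), (174, -10, 163), (175, -10, 162), (176, -10, 159), (177, -10, 158), (178, -10, 158), (179, -10, 158), (180, -10, 157), (181, 20, 154), (182, 100, 140), (183, 62, 114), (184, -6, 81), (185, -4, 63), (186, -3, 62), (187, -4, 62)]
side6 [(168, 41, 195), (169, 21, 214), (170, 3, 234), (171, 0, 229), (172, 0, 197), (173, -2, 110), (174, -2, 112), (175, -2, 112), (176, -2, 112), (177, -1, 112), (178, -1, 112), (179, -2, 114), (180, -2, 115), (181, 14, 104), (182, 64, 93), (183, 41, 80), (184, -5, 68), (185, -4, 63), (186, -4, 62), (187, -4, 62)]
side8 [(168, 42, 206), (169, 19, 223), (170, 3, 239), (171, 0, 235), (172, 0, 214), (173, -2, 116), (174, -1, 118), (175, 61, 126), (176, 131, 140), (177, 5, 113), (178, -7, 112), (179, -7, 105), (180, -6, 95), (181, -7, 109), (182, -5, 70), (183, -3, 80), (184, -5, 165), (185, -4, 200), (186, -5, 199), (187, -4, 199)]
side9 [(168, 42, 205), (169, 19, 223), (170, 3, 238), (171, 0, 235), (172, 0, 210), (173, 0, 115), (174, 21, 114), (175, 29, 121), (176, -8, 111), (177, -7, 109), (178, -7, 105), (179, -7, 108), (180, -6, 91), (181, -3, 54), (182, -4, 124), (183, -3, 184), (184, -4, 206), (185, -4, 213), (186, -4, 208), (187, -4, 202)]
```

Emit:
carry_out:
  motion:
    - [[0, 0.001, 0], 0]
    - [[0, 0.002, 0], 0]
    - [[0, 0.003, 0], 0]
    - [[0, 0.003, 0], 0]
    - [[0, 0.003, 0], 0]
  hand: 0.04
  force: 14

```text
time_s: 22.6
ee_pos: [0.51, -0.1249, 0.0152]
eef_rot: [-3.141, 0.002, -0.138]
force: [-4.5, 5.3, 2.1]
grip_width: 0.0451
grip_force: 14.1
```

```bash
python3 bar.py 10
python3 - <<'E'
from h import *
X=np.array([.9904,-.138]);Y=np.array([.138,.9904]);O=.6232*X+.064*Y
W=lambda x,y,z:np.r_[O+X*x/1e3+Y*y/1e3,z/1e3]
im,_=camera("side");im=im.astype(int)
a,b=proj("side",W(0,-5,45)),proj("side",W(0,47,56))
L=[]
for r in range(168,188):
    k=int(round(a[0]+(b[0]-a[0])*(r-a[1])/(b[1]-a[1]))); p=im[r,k-3:k+4].mean(0); L.append((r,int(p[2]-p[0]),int(p[1])))
print(L)
E
```

```text
22.6 [ 0.51   -0.1249  0.0152] [-4.5  5.3  2.1] 0.0451 14.100878233912226
reds 989 434 469 49.56319514661274 [ 0.5997 -0.2273  0.034 ] [ 0.5973 -0.2448  0.034 ]
trig [ 0.5107 -0.1036  0.034 ]
[(168, 42, 206), (169, 19, 223), (170, 2, 238), (171, 0, 235), (172, 0, 210), (173, 0, 115), (174, 15, 113), (175, 16, 119), (176, -8, 111), (177, -7, 107), (178, -6, 102), (179, -7, 108), (180, -5, 82), (181, -4, 63), (182, -5, 133), (183, -4, 184), (184, -5, 206), (185, -5, 213), (186, -4, 209), (187, -4, 202)]
```

Width 45.1 mm and about 16 N on the trigger. The strip of orange pad still showing puts the sink at roughly 3.5–4 mm, and it's steady, so I'll hand in while holding.

Emit:
carry_out:
  motion:
    - [[0, 0, 0], 0]
    - [[0, 0, 0], 0]
    - [[0, 0, 0], 0]

```text
time_s: 23.05
ee_pos: [0.51, -0.1249, 0.0152]
eef_rot: [-3.141, 0.002, -0.138]
force: [-4.0, 5.0, 2.4]
grip_width: 0.0456
grip_force: 14.1
```

```bash
python3 -c "
from station import ctrl
print(ctrl.hand_in())"
```

```text
the job is handed in; nothing more can be done
None
```

I handed the job in at 23 s with the trigger still squeezed: the gauge was pushed home against stop and fence, and the pad is about half-way into its cup (3.5–4 mm, estimated from forces and images), but the hand-in gave no verdict.

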